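Find the rolling pin that runs true and clip it into its holder

ROBOT

A 7-joint arm with a two-finger parallel gripper is mounted at the origin on a cart in front of the work surface, level with it; the furniture and walls round the work are solid. World frame = base frame: x ahead of the robot, y to its left, z up, the work surface at z = 0. Lengths are in m, angles in rad, forces in N, time in s.
With the tool pointing down it reaches from about 0.35 to 0.9 m from the base axis. Payload 8.1 kg.
Tool frame: the origin (TCP) lies midway between the tips of the shut fingers; the grasp point (between the pads) lies 19 mm behind it (arm.hold_point_z is the distance from the TCP to the grasp point, in m); z points along the fingers, y is the direction in which the jaws open and shut (so a half turn about z gives the same grasp; the last joint's range is limited). The gripper opens to 92 mm and grips with 3 to 60 N. Pads are 19 mm wide; open, the fingers measure 130 mm over their backs; the gripper's body (75 mm by 190 mm) begins 47 mm behind the grasp point.
Start: joints at [1.066, 0.434, 0.025, 1.573, -0.012, 1.134, -0.075], TCP at [0.244, -0.575, 0.227] pointing down, gripper open.
Joint ranges: [-2.62, 2.62], [-0.44, 2.09], [-1.27, 1.32], [0.08, 2.57], [-1.32, 4.46], [0.12, 2], [-2.74, 2.74]. Speed limits (rad/s): [2.22, 2.22, 3.01, 3.01, 3.14, 3.14, 3.14].

INTERFACE

Orientations are given as a rotation vector (axis times angle).
In Python, from cell import arm gives the robot as it stands.
- The arm moves only by the shell command python3 -m pendant 'ROWS' [FORCE]. ROWS is JSON, a list of rows, each a list of 3 entries, a list of its own where there are three numbers: the shift along the tool's x, y, z in m, then the turn, a rotation vector about the tool's x, y, z in degrees, then the finger opening in m, from 0 to 0.0918. A call has 1 to 10 rows; each row shifts and turns the commanded pose from where the row before left it, along the tool's axes as they then stand; what a row does not reach is not made up. A row lasts 1/8 s, in which the tool goes at most 62.5 mm and 10.7 degrees, less where a joint would pass 70% of its speed; a pose out of reach is approached as far as the arm can. A call with a gripper value outside its range is refused whole. The fingers move at their own pace and stop on an object; FORCE is the grip in N (left out, the last holds). Time passes only in rows, so rows that do not move let the fingers close. It gives the time, the measured TCP pose, the force and the opening at its end, in the units of the state.
- arm.observe(): the state, without advancing time (a new reading comes with each control period).
- arm.get_image(name): name is "scene" or "top" or "wrist"; returns (picture, depth): 400x640x3 uint8, red, green, blue; 400x640 float32, m along the optical axis (not along the pixel's ray), 0 where there is no reading.
- arm.camera_params(name): a dict with "fovy" (degrees; the focal length in pixels is half the picture's height over the tangent of half this angle, whatever the lens; pixels are square), "cx", "cy" (the principal point, pixels), "k1" (the pictures are not rectified: a ray, as slopes to the right and down, at radius r is drawn at 1 + k1 r^2 times it, then the intrinsics apply), "rvec" (rotation vector, rad) and "tvec" (3), from world to camera coordinates, as OpenCV has them; the wrist camera has in their place "mount" (4x4, takes a point from camera to tool coordinates, whose origin is the TCP and whose axes are the flange's). Camera axes: x right, y down, z forward; pixel columns grow to the right and rows downward; lengths in m; the calibration is good to about 2 mm. A picture is of the moment at which its call begins: read the wrist's pose just before it. camera_params takes no time and is no camera call.
- arm.sign_off(): hands the job in, once; it reports no verdict.
Trained networks look in the newest picture that a camera, given by its name, has taken for a name from the list of things; names that differ only in an ending like _2 or _b are one class to them, and where a whole thing is asked for, a point or a joint stands for the part that bears it (a point fixed in the world has none). Each returns a list of dicts, best first, with "conf" (0 to 1); they miss things now and then, are a little off and sometimes report something else, mostly with a low value. They report only what shows in the picture. A call takes as long as a camera call.
- arm.look_for(camera, label): "rect" ([centre column, centre row, width, height] in pixels, round what is visible of it).
- arm.masks_of(camera, label): "pixels" (400x640 bool, what is visible of it) and "rect" ([centre column, centre row, width, height] in pixels, round what is visible of it).
The state is a dict: "clock": time; "joints": joint angles; "dq": joint speeds; "joint_efforts": joint torques, N m; "position": TCP position; "ee_rot": TCP orientation; "force": force on the tool from outside, world axes, zero at the start; "ft_torque": the same for the moment, N m; "width": opening from 0.0 (shut) to 1.0 (fully open).
Only numpy, scipy, OpenCV 4.12 (cv2) and the standard library are available. Lean on these libraries where they do the work, as an engineer would, in place of code of your own. Each camera call takes 0.05 s, during which the arm holds its last target.

TASK

Of the three rolling pins lying on the pastry board only one runs true; the other two rise and fall or wobble on badly fitted end rings. Try them by rolling them along the board, the one you settle on at least a quarter turn, then press that true pin down into the sprung clip holder until it is fully home behind the jaws and let go. Leave the two bad pins lying on the board, never put one of them into the holder, and leave the jars and the timer standing where they are.

Things in the scene. Friction and masses are not known exactly. Their poses are not given: they have to be found in the camera images.
- pin_a: One of three alike rolling pins lying across the board: wooden barrel 38 mm thick, 166 mm long, resting on two steel rings 52 mm in diameter, 14 mm wide, their middles 76 mm either way from the pin's middle; 190 mm overall, 0.2 to 0.4 kg. Origin on the barrel's axis at mid-length, 26 mm above the board at the start; x along the axis, z up at the start and turning with the pin as it rolls
- pin_b: A rolling pin built like pin_a, same sizes and axes. Which pin is true, and where it lies, vary. On a true pin the rings are centred: the axis stays level, 26 mm above the board, as it rolls. Rings fixed 4 mm off centre make the barrel rise or sink, or see-saw end to end, by up to 4 mm, most after a quarter turn (41 mm of travel); at the start all three lie level and equally high
- pin_c: A rolling pin built like pin_a, same sizes and axes. It may be the true one or a bad one, as any of the three. The pins roll easily when pushed from the side and soon stop by themselves; good or bad, they are balanced and stay as they are left
- board: fixed flat pale wooden pastry board, 250 mm (its x) by 460 mm (its y), top 16 mm above its underside; a stop strip 12 mm wide rises 8 mm above the top along each short end (y = +/-224 mm). Origin at the centre of its underside; the pins lie roughly along its x, about 125 mm apart in y
- clip: fixed holder for one pin: white base 150 (x, along the held pin) by 96 by 16 mm high; two cradles and two pairs of sprung steel jaws 16 mm wide at x = +/-50 mm. Between them (|x| under 40 mm) nothing is higher than 26 mm. The jaw rollers' tops are 76 mm and the flared lips 88 mm high; shut, the rollers are 28 mm apart. Origin at the centre of its underside, z up
- clip_seat (a point): point 54 mm above the worktop where the middle of a fully seated pin lies, barrel in both cradles along the clip's x (either end first), rings outside the jaws, 11 mm of play endways. Pressed straight down, the barrel meets the jaws with its axis about 86 mm up, spreads them against 10 to 20 N in all and snaps home past the rollers; its weight alone does not do it
- jaw_left (a joint): opening angle of the jaw pair on the clip's +y side, rad: 0 shut, about 0.12 while the barrel passes, springs back to nearly 0 over a seated pin
- jaw_right (a joint): the same for the jaw pair on the clip's -y side
- spice_jar_1: small spice jar with dark cap, 41 mm wide and 105 mm high; stands loose, a bystander. Origin at the centre of its underside, z up
- timer: round red and white kitchen timer, 62 mm wide and 50 mm high; stands loose, a bystander. Origin at the centre of its underside, z up
- jar_1: food jar with black lid, 63 mm wide and 94 mm high; stands loose, a bystander. Origin at the centre of its underside, z up

How it is judged:
On the way:
1. the true pin has been rolled at least a quarter turn (70 degrees counts) while on the board (angle between pin_b's own z axis and vertical above 1.2 rad and z of pin_b in the frame of board between 0.03 and 0.056 m and x of pin_b in the frame of board between -0.1 and 0.1 m and y of pin_b in the frame of board between -0.22 and 0.22 m), for 0.05 s.
At the end, for the whole second after the job is handed in: the true pin at rest in the clip, its middle within 5 mm of the seat in height and sideways, 20 mm endways and 0.12 rad, both jaws within 0.06 rad of shut; the bad pins at rest on the board; the jars and the timer upright within 30 mm of where they stood (z of pin_b in the frame of clip_seat between -0.005 and 0.005 m and y of pin_b in the frame of clip_seat between -0.005 and 0.005 m and x of pin_b in the frame of clip_seat between -0.02 and 0.02 m and angle between the x axis of pin_b and the x axis of clip, either way round below 0.12 rad and value of joint each of jaw_left, jaw_right below 0.06 rad and linear speed of pin_b below 0.02 m/s and z of pin_a in the frame of board between 0.03 and 0.056 m and x of pin_a in the frame of board between -0.1 and 0.1 m and y of pin_a in the frame of board between -0.22 and 0.22 m and linear speed of each of pin_a, pin_c below 0.03 m/s and z of pin_c in the frame of board between 0.03 and 0.056 m and x of pin_c in the frame of board between -0.1 and 0.1 m and y of pin_c in the frame of board between -0.22 and 0.22 m and distance of each of spice_jar_1, timer, jar_1 from where it was at the start of the episode below 0.03 m and angle between each of spice_jar_1, timer, jar_1's own z axis and vertical below 0.2 rad); the robot touches nothing.
It fails at once if a bad pin is put into the holder (distance between pin_a and clip_seat below 0.03 m).
It fails at once if a bad pin is put into the holder (distance between pin_c and clip_seat below 0.03 m).
It fails at once if a jar or the timer is knocked over (angle between any of spice_jar_1, timer, jar_1's own z axis and vertical above 0.6 rad).
It also fails if it takes over 67 s, if anything falls off the work surface, if the arm or the gripper's body presses on something with over 40 N, if the wrist force passes 120 N, or if a joint passes its speed limit or range.

## Working session

There is one attempt and no reset: what is moved stays moved. The work goes in short steps, Python scripts to look and compute and a shell command to move; the robot and the scene stay as the last step left them, time stands still between calls to the robot, and variables do not carry over. Pictures are saved under pics/ and viewed, and the job is handed in when it is done.

```bash
ls; mkdir -p pics; cat > h.py <<'E'
import numpy as np,cv2
from cell import arm
from scipy.spatial.transform import Rotation as R
def save(name,fn):
    im,d=arm.get_image(name); cv2.imwrite('pics/'+fn+'.png',im[:,:,::-1]); np.save('pics/'+fn+'.npy',d); return im,d
def cam(name,st=None):
    p=arm.camera_params(name); f=200/np.tan(np.radians(p['fovy'])/2)
    if 'rvec' in p:
        Rm=R.from_rotvec(np.ravel(p['rvec'])).as_matrix(); t=np.ravel(p['tvec'])
        Rcw=Rm.T; o=-Rm.T@t
    else:
        st=st or arm.observe(); M=np.array(p['mount']); Rt=R.from_rotvec(st['ee_rot']).as_matrix()
        Rcw=Rt@M[:3,:3]; o=Rt@M[:3,3]+np.array(st['position'])
    return p,f,Rcw,o
def cloud(name,d,st=None):
    p,f,Rcw,o=cam(name,st); v,u=np.mgrid[0:400,0:640]
    K=np.array([[f,0,p['cx']],[0,f,p['cy']],[0,0,1.]])
    pts=np.stack([u,v],-1).reshape(-1,1,2).astype(float)
    n=cv2.undistortPoints(pts,K,np.array([p['k1'],0,0,0.])).reshape(400,640,2)
    P=np.concatenate([n,np.ones((400,640,1))],-1)*d[...,None]
    return P@Rcw.T+o
E
python3 - <<'E'
from h import *
s=arm.observe();print(s)
for c in('scene','top','wrist'):
    save(c,c+'0'); print(c,arm.camera_params(c))
E
```

```text
pics
{'clock': 0.0, 'joints': array([ 1.06641894,  0.43524747,  0.02494142,  1.57407147, -0.01160967,
        1.13401593, -0.07507381]), 'dq': array([-0.00098135, -0.00122991, -0.00080764,  0.00081609, -0.00112362,
        0.00030115, -0.00117319]), 'joint_efforts': array([ 5.59332912e-04, -6.67847586e+01,  9.85076465e-01, -3.14461648e+01,
       -6.05337764e-02,  4.30018036e-02,  1.34269289e-04]), 'position': array([ 0.24417818, -0.57477601,  0.22593931]), 'ee_rot': array([-3.07691479e+00, -6.26538641e-01,  6.88511773e-04]), 'force': array([-0.86680745,  0.44728439,  0.83230163]), 'ft_torque': array([-0.02283252, -0.0305714 ,  0.00026066]), 'width': 1.0020768878559083}
scene {'fovy': 42.19411652098268, 'cx': 321.6322990669264, 'cy': 203.34974497380404, 'k1': -0.0549441180669379, 'rvec': array([ 1.93920152, -0.89701635,  0.53926993]), 'tvec': array([-0.41284961,  0.23154316,  1.40846238])}
top {'fovy': 47.71144901744565, 'cx': 324.86177408921793, 'cy': 205.45016945012878, 'k1': -0.05373076332120805, 'rvec': array([ 2.16326168, -2.13339402,  0.10398542]), 'tvec': array([-0.11112638,  0.52919935,  1.3735611 ])}
wrist {'fovy': 67.79638062922272, 'cx': 317.07881566108756, 'cy': 199.87635153508953, 'k1': -0.025429015221895158, 'mount': array([[ 0.00137993, -0.95248865, -0.30457097,  0.08080894],
       [ 0.99999704,  0.0019242 , -0.00148685,  0.00197383],
       [ 0.00200227, -0.30456802,  0.95248848, -0.15789913],
       [ 0.        ,  0.        ,  0.        ,  1.        ]])}
```

View pics/scene0.png

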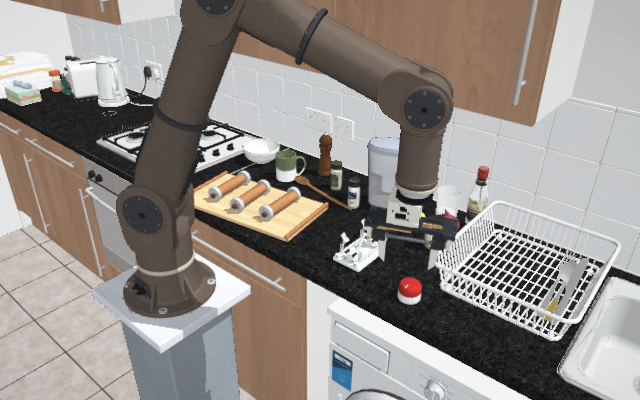

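View pics/top0.png

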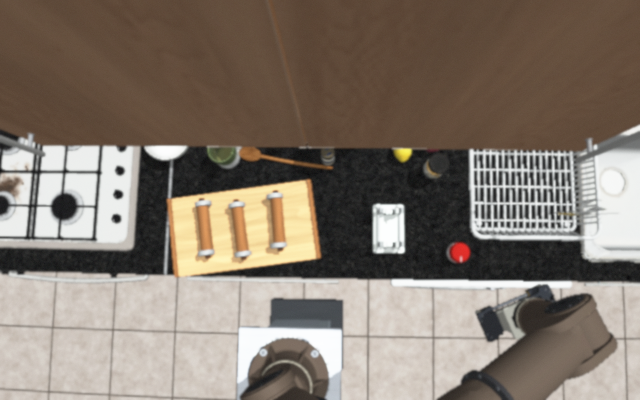

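```bash
python3 - <<'E'
from h import *
d=np.load('pics/top0.npy');P=cloud('top',d)
out=np.zeros((400,640),np.uint8)
z=P[...,2];cv2.imwrite('pics/topz.png',np.clip(z*1500,0,255).astype(np.uint8))
for l in ['pin_a','board','clip','spice_jar_1','timer','jar_1']:
    for r in arm.masks_of('top',l):
        m=r['pixels']&(d>0); q=P[m]
        if len(q)<10: continue
        (c,sz,a)=cv2.minAreaRect(q[:,:2].astype(np.float32))
        print(l,round(r['conf'],2),np.round(r['rect']),'med',np.median(q,0).round(3),'box',np.round(c,3),np.round(sz,3),round(a,1),'zpct',np.percentile(q[:,2],[5,50,95]).round(3))
E
```

```text
pin_a 0.94 [240. 227.  23.  65.] med [0.452 0.154 0.056] box [0.453 0.159] [0.187 0.053] 9.1 zpct [0.018 0.056 0.065]
pin_a 0.8 [276. 221.  21.  62.] med [0.479 0.041 0.057] box [0.481 0.045] [0.189 0.046] 7.1 zpct [0.045 0.057 0.066]
pin_a 0.64 [205. 228.  21.  61.] med [0.459 0.264 0.057] box [0.455 0.273] [0.185 0.064] 6.6 zpct [0.018 0.057 0.066]
board 0.83 [243. 229. 158. 101.] med [0.454 0.14  0.015] box [0.439 0.307] [0.258 0.77 ] 8.3 zpct [0.01  0.015 0.023]
board 0.28 [388. 229.  36.  50.] med [ 0.461 -0.3    0.017] box [ 0.464 -0.302] [0.097 0.157] 89.4 zpct [0.01  0.017 0.079]
clip 0.8 [390. 228.  32.  51.] med [ 0.461 -0.301  0.017] box [ 0.462 -0.304] [0.099 0.147] 89.8 zpct [0.011 0.017 0.079]
spice_jar_1 0.7 [328. 158.  14.  21.] med [ 0.673 -0.109  0.102] box [ 0.65  -0.107] [0.092 0.042] 0.9 zpct [0.002 0.102 0.109]
timer 0.54 [460. 253.  21.  19.] med [ 0.392 -0.509  0.046] box [ 0.391 -0.514] [0.059 0.059] 88.7 zpct [0.015 0.046 0.052]
jar_1 0.74 [456. 252.  18.  22.] med [ 0.392 -0.509  0.046] box [ 0.391 -0.514] [0.059 0.059] 0.6 zpct [0.012 0.046 0.052]
jar_1 0.7 [436. 164.  26.  27.] med [ 0.65  -0.437  0.091] box [ 0.656 -0.443] [0.06  0.061] 49.2 zpct [0.02  0.091 0.097]
```

```bash
cat > pins.py <<'E'
from h import *
def fit(P,verbose=True,zr=(0.044,0.075)):
    # cluster pts on board above z
    z=P[...,2]; x=P[...,0]; y=P[...,1]
    m=(z>zr[0])&(z<zr[1])&(x>0.3)&(x<0.62)&(y>-0.08)&(y<0.42)
    n,lab,stt,_=cv2.connectedComponentsWithStats(m.astype(np.uint8))
    out=[]
    for i in range(1,n):
        if stt[i,4]<150: continue
        q=P[lab==i]; (c,sz,a)=cv2.minAreaRect(q[:,:2].astype(np.float32))
        c0=q.mean(0); u=np.linalg.svd(q[:,:2]-c0[:2],full_matrices=False)[2][0]; u=u*np.sign(u[0]); w=np.array([-u[1],u[0]])
        s=(q[:,:2]-c)@u; t=(q[:,:2]-c)@w
        # top ridge heights along axis (barrel)
        res=[]
        for lo,hi in((-.083,-.069),(-.06,-.03),(-.03,0),(0,.03),(.03,.06),(.069,.083)):
            k=(s>lo)&(s<hi)
            res.append((np.percentile(q[k,2],90)*1000).round(1) if k.sum()>5 else None)
        print('c',np.round(c,4),'yaw',np.degrees(np.arctan2(u[1],u[0])).round(1),'sz',np.round(sz,3),'ridge',res,stt[i,4])
E
python3 - <<'E'
from pins import *
P=cloud('top',np.load('pics/top0.npy')); fit(P)
z=P[...,2];x=P[...,0];y=P[...,1]
m=(z>.008)&(z<.028)&(x>.28)&(x<.65)&(y>-.15)&(y<.43)
n,lab,stt,_=cv2.connectedComponentsWithStats(m.astype(np.uint8));i=1+np.argmax(stt[1:,4]);print('board',cv2.minAreaRect(P[lab==i][:,:2].astype(np.float32)))
m=(z>.008)&(z<.1)&(x>.34)&(x<.6)&(y>-.4)&(y<-.2)
q=P[m];print('clip',cv2.minAreaRect(q[:,:2].astype(np.float32)), len(q))
m=m&(z<.024);print('clipbase',cv2.minAreaRect(P[m][:,:2].astype(np.float32)))
k=q[q[:,2]>.06];
for sx in(1,-1):
  for sy in (1,-1):
    g=k[(sx*(k[:,0]-.462)>0)&(sy*(k[:,1]+.303)>0)];print(len(g),g.mean(0).round(4))
print(R.from_rotvec(arm.observe()['ee_rot']).as_matrix().round(3))
E
```

```text
c [0.4811 0.0454] yaw 6.5 sz [0.189 0.048] ridge [np.float64(68.6), np.float64(61.2), np.float64(61.6), np.float64(61.1), np.float64(61.3), np.float64(69.1)] 719
c [0.4548 0.2653] yaw 7.7 sz [0.187 0.051] ridge [np.float64(67.3), np.float64(61.3), np.float64(61.7), np.float64(61.9), np.float64(61.0), np.float64(68.7)] 726
c [0.4521 0.1556] yaw 9.6 sz [0.188 0.051] ridge [np.float64(67.3), np.float64(61.5), np.float64(61.8), np.float64(61.0), np.float64(61.1), np.float64(68.1)] 722
board ((0.4581795334815979, 0.15555670857429504), (0.2511273920536041, 0.4617180824279785), 8.67870807647705)
clip ((0.4875295162200928, -0.2871486246585846), (0.20037542283535004, 0.1674732118844986), 3.1633286476135254) 1470
clipbase ((0.4875295162200928, -0.2871486246585846), (0.20037542283535004, 0.1674732118844986), 3.1633286476135254)
43 [ 0.5122 -0.2759  0.0775]
43 [ 0.513  -0.3246  0.079 ]
36 [ 0.4135 -0.2775  0.0784]
43 [ 0.4132 -0.3252  0.0792]
[[ 0.92   0.391 -0.   ]
 [ 0.391 -0.92   0.   ]
 [ 0.    -0.    -1.   ]]
```

```bash
python3 -c "
import cv2
a=cv2.imread('pics/scene0.png')[150:300,180:440];cv2.imwrite('pics/sc.png',cv2.resize(a,None,fx=3,fy=3))"
```

```text
(no output)
```

View pics/sc.png

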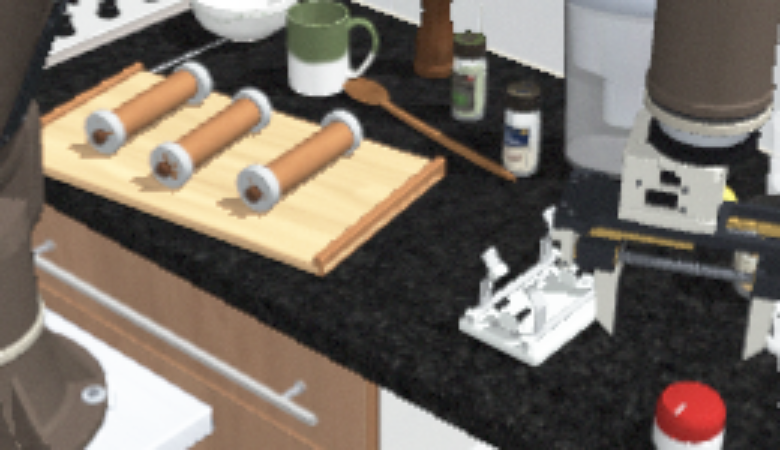

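```bash
python3 -m pendant '[[[0,0,-0.01],[0,0,7.7],0.05],[[0,0,-0.01],[0,0,7.7],0.05],[[0.033,-0.035,0],[0,0,0],0.05],[[0.033,-0.035,0],[0,0,0],0.05],[[0.033,-0.035,0],[0,0,0],0.05],[[0.033,-0.035,0],[0,0,0],0.05],[[0.033,-0.035,0],[0,0,0],0.05],[[0.033,-0.035,0],[0,0,0],0.05],[[0.033,-0.035,0],[0,0,0],0.05]]'
cat >> h.py <<'E'
def go(x,y,z,yaw):
    s=arm.observe(); Rm=R.from_rotvec(s['ee_rot']).as_matrix(); d=Rm.T@(np.array([x,y,z])-s['position'])
    Rt=np.array([[np.cos(yaw),np.sin(yaw),0],[np.sin(yaw),-np.cos(yaw),0],[0,0,-1]])
    rv=R.from_matrix(Rm.T@Rt).as_rotvec(degrees=True)
    d2=Rt.T@(np.array([x,y,z])-s['position'])
    print('turn',rv.round(2),'shift now',d.round(4),'shift after turn',d2.round(4),'len',np.linalg.norm(d).round(3),'pos',s['position'].round(4),'t',s['clock'],'F',s['force'].round(1),'w',round(s['width'],3))
E
python3 - <<'E'
from h import *
go(0.455,0.225,0.25,np.radians(7.7))
st=arm.observe();im,d=save('wrist','w1')
P=cloud('wrist',d,st);z=P[...,2]
m=(z>.06)&(z<.1)&(abs(P[...,0]-.463)<.09)&(abs(P[...,1]+.301)<.08)
k=P[m];print(len(k))
for sx in(1,-1):
  for sy in (1,-1):
    g=k[(sx*(k[:,0]-.462)>0)&(sy*(k[:,1]+.303)>0)];print(len(g),g.mean(0).round(4) if len(g) else '')
E
```

```text
clock: 1.58
position: [0.4417, -0.3005, 0.247]
ee_rot: [3.134, 0.208, 0.001]
force: [1.1, -0.7, -0.3]
width: 0.544
turn [ 0.03 -0.03 -0.09] shift now [ 0.0828 -0.5191 -0.0032] shift after turn [ 0.0836 -0.519  -0.003 ] len 0.526 pos [ 0.4417 -0.3005  0.247 ] t 1.575 F [ 1.1 -0.7 -0.3] w 0.544
1226
320 [ 0.5119 -0.2796  0.0803]
315 [ 0.5122 -0.3276  0.08  ]
293 [ 0.4139 -0.2802  0.0786]
298 [ 0.4144 -0.3288  0.0785]
```

View pics/w1.png

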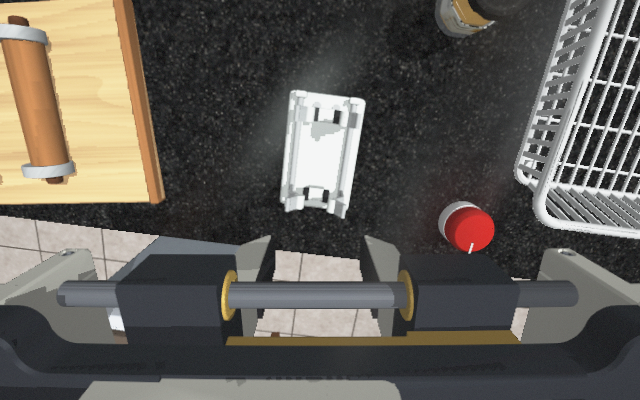

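```bash
python3 -m pendant '[[[0.008,-0.052,0],[0,0,0],0.05],[[0.008,-0.052,0],[0,0,0],0.05],[[0.008,-0.052,0],[0,0,0],0.05],[[0.008,-0.052,0],[0,0,0],0.05],[[0.008,-0.052,0],[0,0,0],0.05],[[0.008,-0.052,0],[0,0,0],0.05],[[0.008,-0.052,0],[0,0,0],0.05],[[0.008,-0.052,0],[0,0,0],0.05],[[0.0,0,0],[0,0,0],0.05]]'
python3 - <<'E'
from pins import *
st=arm.observe();im,d=save('wrist','w2')
fit(cloud('wrist',d,st)); go(0.455,0.265,0.03,np.radians(7.7))
E
```

```text
clock: 2.75
position: [0.4488, 0.1234, 0.247]
ee_rot: [-3.132, -0.219, -0.001]
force: [0.3, -0.1, 0.1]
width: 0.547
c [0.453 0.266] yaw 7.6 sz [0.189 0.051] ridge [np.float64(67.7), np.float64(60.9), np.float64(60.9), np.float64(61.1), np.float64(61.1), np.float64(67.8)] 5001
c [0.4805 0.0442] yaw 6.6 sz [0.188 0.052] ridge [np.float64(67.1), np.float64(60.6), np.float64(60.5), np.float64(60.8), np.float64(60.7), np.float64(67.5)] 4806
c [0.4515 0.1557] yaw 10.0 sz [0.188 0.051] ridge [np.float64(67.5), np.float64(60.7), np.float64(60.8), np.float64(60.7), np.float64(60.7), np.float64(67.6)] 4715
turn [-0.02 -0.01  0.14] shift now [ 0.0256 -0.1421  0.2169] shift after turn [ 0.0253 -0.1423  0.2168] len 0.261 pos [0.449  0.1206 0.2468] t 2.8 F [ 0.4 -0.9  0.4] w 0.544
```

View pics/w2.png

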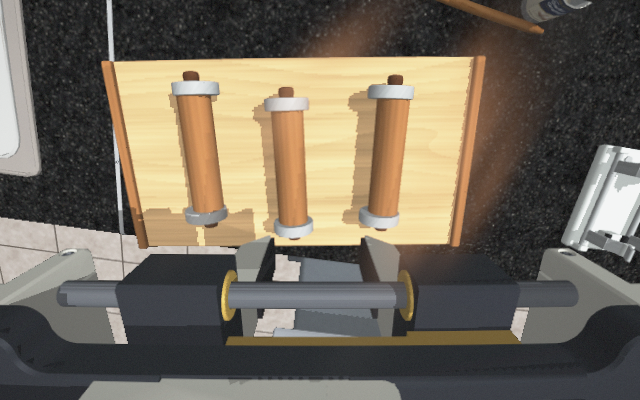

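```bash
python3 -m pendant '[[[0.006,-0.0357,0.03],[0,0,0],0.056],[[0.006,-0.0357,0.03],[0,0,0],0.056],[[0.006,-0.0357,0.03],[0,0,0],0.056],[[0.006,-0.0357,0.03],[0,0,0],0.056],[[0,0,0],[0,0,0],0.056],[[0,0,0.05],[0,0,0],0.056],[[0,0,0.045],[0,0,0],0.056],[[0,0,0],[0,0,0],0.056]]'
python3 - <<'E'
from pins import *
go(0.455,0.266,0.03,np.radians(7.7))
E
```

```text
clock: 3.8
position: [0.4531, 0.2604, 0.03]
ee_rot: [3.131, 0.205, -0.007]
force: [-0.1, 0.3, 0.6]
width: 0.614
turn [ 0.21  0.26 -0.19] shift now [ 0.0026 -0.0053 -0.0001] shift after turn [ 0.0027 -0.0053 -0.    ] len 0.006 pos [0.4531 0.2604 0.03  ] t 3.8 F [-0.1  0.3  0.6] w 0.614
```

```bash
python3 -m pendant '[[[0,-0.006,0],[0,0,0],0.056],[[0,-0.006,0],[0,0,0],0.056],[[0,-0.006,0],[0,0,0],0.056],[[0,-0.006,0],[0,0,0],0.056],[[0,-0.006,0],[0,0,0],0.056],[[0,-0.006,0],[0,0,0],0.056],[[0,-0.006,0],[0,0,0],0.056],[[0,-0.006,0],[0,0,0],0.056],[[0,-0.006,0],[0,0,0],0.056],[[0,0,0],[0,0,0],0.056]]'
python3 -m pendant '[[[0,0.004,0],[0,0,0],0.056],[[0,0,-0.05],[0,0,0],0.056],[[0,0,-0.06],[0,0,0],0.056],[[0,0.03,-0.05],[0,0,0],0.056],[[0,0.05,-0.05],[0,0,0],0.056],[[0,0.04,0],[0,0,0],0.056],[[0,0,0],[0,0,0],0.056]]'
python3 - <<'E'
from pins import *
st=arm.observe();im,d=save('wrist','w3')
fit(cloud('wrist',d,st)); go(0.4515,0.156,0.03,np.radians(10))
E
```

```text
clock: 5.05
position: [0.4467, 0.318, 0.0317]
ee_rot: [-3.134, -0.21, -0.0]
force: [0.6, 1.0, -0.6]
width: 0.611
clock: 5.92
position: [0.4635, 0.1959, 0.2363]
ee_rot: [3.133, 0.199, 0.002]
force: [0.1, 0.8, -0.4]
width: 0.61
c [0.4476 0.3152] yaw 6.0 sz [0.188 0.05 ] ridge [np.float64(67.7), np.float64(63.5), np.float64(61.8), np.float64(60.5), np.float64(59.2), np.float64(67.9)] 4920
c [0.4801 0.045 ] yaw 6.4 sz [0.189 0.05 ] ridge [np.float64(67.4), np.float64(60.5), np.float64(60.4), np.float64(60.6), np.float64(60.6), np.float64(67.3)] 4957
c [0.4512 0.1569] yaw 9.7 sz [0.189 0.049] ridge [np.float64(67.5), np.float64(60.7), np.float64(60.6), np.float64(60.5), np.float64(60.6), np.float64(67.6)] 4662
turn [ 0.04 -0.02 -2.59] shift now [-0.0168  0.0402  0.2061] shift after turn [-0.0185  0.0395  0.206 ] len 0.211 pos [0.4628 0.1981 0.236 ] t 5.975 F [-0.4  0.5 -0.5] w 0.615
```

View pics/w3.png

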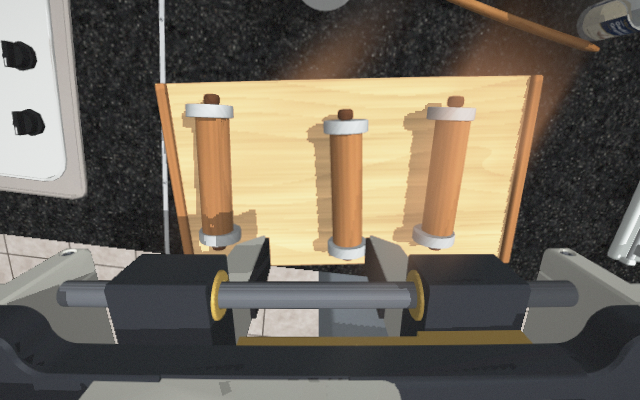

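```bash
python3 -m pendant '[[[0,0,0.02],[0,0,-2.5],0.056],[[-0.0095,0.02,0.03],[0,0,0],0.056],[[-0.009,0.0195,0.04],[0,0,0],0.056],[[0,0,0.02],[0,0,0],0.056],[[0,0,0.05],[0,0,0],0.056],[[0,0,0.045],[0,0,0],0.056],[[0,0,0],[0,0,0],0.056]]'
python3 - <<'E'
from pins import *
go(0.4515,0.1565,0.03,np.radians(9.8))
E
```

```text
clock: 6.85
position: [0.4485, 0.1581, 0.0283]
ee_rot: [3.128, 0.28, -0.011]
force: [-0.4, 0.3, 0.1]
width: 0.61
turn [0.04 0.39 0.43] shift now [ 0.0027  0.0021 -0.0017] shift after turn [ 0.0027  0.0021 -0.0017] len 0.004 pos [0.4485 0.1581 0.0283] t 6.85 F [-0.4  0.3  0.1] w 0.61
```

Gap to contact is about 7–11 mm; push 50 mm.

```bash
python3 -m pendant '[[[0,-0.006,-0.001],[0,0,0],0.056],[[0,-0.006,0],[0,0,0],0.056],[[0,-0.006,0],[0,0,0],0.056],[[0,-0.006,0],[0,0,0],0.056],[[0,-0.006,0],[0,0,0],0.056],[[0,-0.006,0],[0,0,0],0.056],[[0,-0.006,0],[0,0,0],0.056],[[0,-0.006,0],[0,0,0],0.056],[[0,0,0],[0,0,0],0.056]]'
python3 -m pendant '[[[0,0.004,0],[0,0,0],0.056],[[0,0,-0.05],[0,0,0],0.056],[[0,0,-0.06],[0,0,0],0.056],[[0,0.03,-0.05],[0,0,0],0.056],[[0,0.05,-0.05],[0,0,0],0.056],[[0,0.04,0],[0,0,0],0.056],[[0,0,0],[0,0,0],0.056]]'
python3 - <<'E'
from pins import *
st=arm.observe();im,d=save('wrist','w4')
fit(cloud('wrist',d,st)); go(0.4803,0.045,0.03,np.radians(6.5))
E
```

```text
clock: 7.98
position: [0.4427, 0.2059, 0.0319]
ee_rot: [-3.129, -0.278, 0.0]
force: [-0.5, -0.6, -0.4]
width: 0.615
clock: 8.85
position: [0.4641, 0.0848, 0.2364]
ee_rot: [3.129, 0.267, 0.001]
force: [-0.2, 0.3, 0.1]
width: 0.609
c [0.4473 0.3156] yaw 5.9 sz [0.188 0.051] ridge [np.float64(68.1), np.float64(63.5), np.float64(62.2), np.float64(60.6), np.float64(59.1), np.float64(67.9)] 5367
c [0.4804 0.0431] yaw 6.6 sz [0.188 0.051] ridge [np.float64(67.3), np.float64(60.7), np.float64(60.6), np.float64(60.5), np.float64(60.7), np.float64(67.6)] 4932
c [0.4427 0.2047] yaw 9.9 sz [0.188 0.051] ridge [np.float64(67.7), np.float64(60.9), np.float64(61.0), np.float64(61.0), np.float64(61.1), np.float64(68.0)] 4974
turn [0.03 0.01 3.39] shift now [0.0093 0.0441 0.2061] shift after turn [0.0118 0.0436 0.2061] len 0.211 pos [0.4636 0.087  0.2361] t 8.9 F [ 0.6  0.4 -0.9] w 0.611
```

View pics/w4.png

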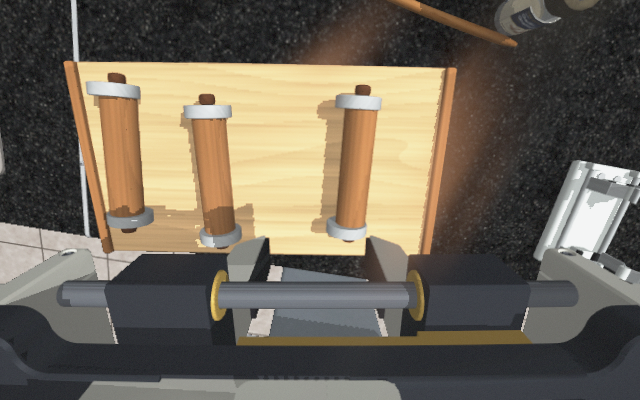

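```bash
python3 -m pendant '[[[0,0,0.02],[0,0,3.4],0.056],[[0.006,0.022,0.03],[0,0,0],0.056],[[0.006,0.0216,0.04],[0,0,0],0.056],[[0,0,0.02],[0,0,0],0.056],[[0,0,0.05],[0,0,0],0.056],[[0,0,0.043],[0,0,0],0.056],[[0,0,0],[0,0,0],0.056]]'
python3 - <<'E'
from pins import *
go(0.4804,0.0438,0.03,np.radians(6.5))
E
```

```text
clock: 9.78
position: [0.4778, 0.0477, 0.0306]
ee_rot: [3.136, 0.187, -0.011]
force: [0.3, -0.6, 1.5]
width: 0.612
turn [-0.02  0.39  0.32] shift now [0.0022 0.0042 0.0006] shift after turn [0.0022 0.0042 0.0006] len 0.005 pos [0.4778 0.0477 0.0306] t 9.775 F [ 0.3 -0.6  1.5] w 0.612
```

```bash
python3 -m pendant '[[[0,-0.006,0],[0,0,0],0.056],[[0,-0.006,0],[0,0,0],0.056],[[0,-0.006,0],[0,0,0],0.056],[[0,-0.006,0],[0,0,0],0.056],[[0,-0.006,0],[0,0,0],0.056],[[0,-0.006,0],[0,0,0],0.056],[[0,-0.006,0],[0,0,0],0.056],[[0,-0.006,0],[0,0,0],0.056],[[0,0,0],[0,0,0],0.056]]'
python3 -m pendant '[[[0,0.004,0],[0,0,0],0.056],[[0,0,-0.05],[0,0,0],0.056],[[0,0,-0.06],[0,0,0],0.056],[[0,-0.03,-0.05],[0,0,0],0.056],[[0,-0.03,-0.05],[0,0,0],0.056],[[0,0,0],[0,0,0],0.056]]'
python3 - <<'E'
from pins import *
st=arm.observe();im,d=save('wrist','w5')
fit(cloud('wrist',d,st)); go(0.4427,0.2047,0.03,np.radians(9.9))
E
```

```text
clock: 10.9
position: [0.4749, 0.0953, 0.0331]
ee_rot: [-3.136, -0.185, -0.0]
force: [-0.6, -0.1, -0.3]
width: 0.61
clock: 11.65
position: [0.47, 0.1532, 0.247]
ee_rot: [-3.133, -0.189, -0.011]
force: [1.2, -0.8, -0.9]
width: 0.61
c [0.4749 0.0944] yaw 6.0 sz [0.188 0.049] ridge [np.float64(67.6), np.float64(64.3), np.float64(64.4), np.float64(64.3), np.float64(64.2), np.float64(67.6)] 4472
c [0.4474 0.3154] yaw 6.1 sz [0.188 0.05 ] ridge [np.float64(68.1), np.float64(63.5), np.float64(61.9), np.float64(60.7), np.float64(59.1), np.float64(67.9)] 4581
c [0.4429 0.2042] yaw 11.5 sz [0.188 0.05 ] ridge [np.float64(67.9), np.float64(60.7), np.float64(60.8), np.float64(60.7), np.float64(60.6), np.float64(67.8)] 4186
turn [-0.03 -0.2  -3.11] shift now [-0.0207 -0.0564  0.2145] shift after turn [-0.0169 -0.0575  0.2146] len 0.223 pos [0.4692 0.1509 0.2446] t 11.7 F [-0.6 -0.   0.2] w 0.608
```

View pics/w5.png

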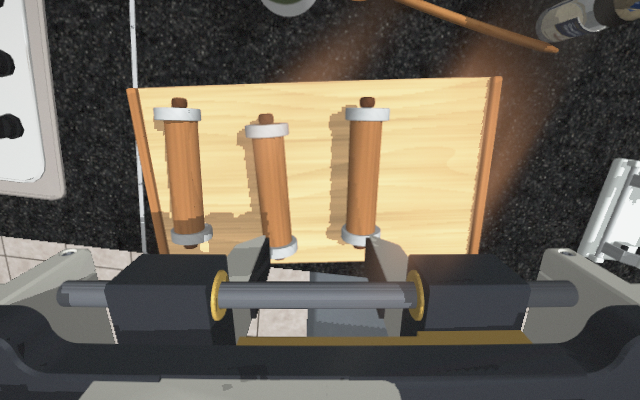

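```bash
python3 -m pendant '[[[0,0,0.02],[0,0,-3.6],0.062],[[-0.0085,-0.029,0.03],[0,0,0],0.062],[[-0.0085,-0.0285,0.04],[0,0,0],0.062],[[0,0,0.02],[0,0,0],0.062],[[0,0,0.05],[0,0,0],0.062],[[0,0,0.045],[0,0,0],0.062],[[0,0,0],[0,0,0],0.062]]'
python3 - <<'E'
from pins import *
go(0.4428,0.2045,0.024,np.radians(10.5))
E
```

```text
clock: 12.58
position: [0.4384, 0.2008, 0.0346]
ee_rot: [3.125, 0.281, -0.013]
force: [-0.8, -0.6, 0.3]
width: 0.675
turn [ 0.18  0.48 -0.23] shift now [ 0.005  -0.0029  0.0106] shift after turn [ 0.005  -0.0028  0.0106] len 0.012 pos [0.4384 0.2008 0.0346] t 12.575 F [-0.8 -0.6  0.3] w 0.675
```

```bash
python3 -m pendant '[[[0.004,-0.003,0.005],[0,0.3,0],0.062],[[0,0,0.005],[0,0,0],0.062],[[0,0,0],[0,0,0],0.03],[[0,0,0],[0,0,0],0.03],[[0,0,0],[0,0,0],0.03],[[0,0,0],[0,0,0],0.03],[[0,0,0],[0,0,0],0.03]]' 50
python3 - <<'E'
from pins import *
go(0.4428,0.2045,0.024,np.radians(10.5))
E
```

```text
clock: 13.45
position: [0.4451, 0.2076, 0.0285]
ee_rot: [-3.128, -0.282, -0.009]
force: [-1.3, -0.0, 6.2]
width: 0.403
turn [-0.01 -0.33 -0.19] shift now [-0.0028  0.0026  0.0044] shift after turn [-0.0028  0.0026  0.0045] len 0.006 pos [0.4451 0.2076 0.0285] t 13.45 F [-1.3 -0.   6.2] w 0.403
```

```bash
python3 -m pendant '[[[0,0,0],[0,0,0],0.056],[[0,0,0],[0,0,0],0.056],[[0,0,0],[0,0,0],0.056]]'
python3 - <<'E'
from pins import *
go(0.4428,0.2045,0.024,np.radians(10.5))
st=arm.observe();im,d=save('wrist','w6')
fit(cloud('wrist',d,st))
E
```

```text
clock: 13.82
position: [0.4448, 0.2074, 0.028]
ee_rot: [-3.129, -0.283, -0.008]
force: [-0.6, 0.6, 0.7]
width: 0.604
turn [ 0.01 -0.29 -0.18] shift now [-0.0025  0.0025  0.004 ] shift after turn [-0.0025  0.0025  0.004 ] len 0.005 pos [0.4448 0.2074 0.028 ] t 13.825 F [-0.6  0.6  0.7] w 0.604
c [0.4837 0.3214] yaw 6.1 sz [0.116 0.05 ] ridge [None, np.float64(61.1), np.float64(60.1), np.float64(58.6), np.float64(67.8), None] 20172
c [0.5166 0.1023] yaw 5.2 sz [0.104 0.041] ridge [None, np.float64(62.8), np.float64(64.1), np.float64(64.6), np.float64(67.1), None] 18728
c [0.4868 0.2121] yaw 9.8 sz [0.101 0.049] ridge [None, np.float64(60.6), np.float64(60.7), np.float64(66.1), np.float64(67.4), None] 14857
c [0.4431 0.2369] yaw 75.0 sz [0.026 0.013] ridge [None, None, np.float64(68.1), np.float64(71.3), None, None] 1208
c [0.4549 0.1747] yaw -54.9 sz [0.012 0.025] ridge [None, None, np.float64(68.6), np.float64(71.4), None, None] 1210
c [0.4154 0.2003] yaw -78.5 sz [0.028 0.036] ridge [None, None, np.float64(60.7), np.float64(60.7), None, None] 1773
```

View pics/w6.png

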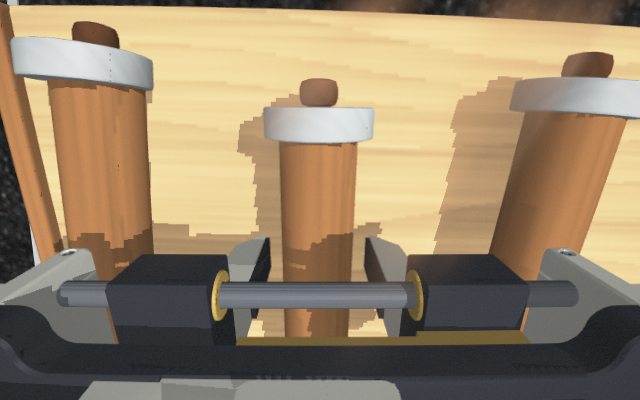

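```bash
python3 -m pendant '[[[-0.0025,0.0015,0.0045],[0,-0.3,0],0.056],[[0,0,0],[0,0,0],0.056],[[0,0,0],[0,0,0],0.056],[[0,0,0],[0,0,0],0.03],[[0,0,0],[0,0,0],0.03],[[0,0,0],[0,0,0],0.03],[[0,0,0],[0,0,0],0.03]]' 55
python3 - <<'E'
from pins import *
go(0.4428,0.2045,0.024,np.radians(10.5))
E
```

```text
clock: 14.75
position: [0.4428, 0.2057, 0.0236]
ee_rot: [-3.129, -0.282, -0.0]
force: [-0.6, 0.4, -1.3]
width: 0.4
turn [-0.01 -0.01 -0.18] shift now [-0.0002  0.0011 -0.0004] shift after turn [-0.0002  0.0011 -0.0004] len 0.001 pos [0.4428 0.2057 0.0236] t 14.75 F [-0.6  0.4 -1.3] w 0.4
```

```bash
python3 -m pendant '[[[0,0,-0.02],[0,0,0],0.03],[[0,0,-0.04],[0,0,0],0.03],[[0,0,-0.05],[0,0,0],0.03],[[0,0,-0.05],[0,0,0],0.03],[[0,0,-0.02],[0,0,4.8],0.03],[[0,0,0],[0,0,4.8],0.03],[[0,0,0],[0,0,0],0.03]]'
python3 - <<'E'
from pins import *
go(0.463,-0.302,0.2,np.radians(0.7))
E
```

```text
clock: 15.62
position: [0.4423, 0.2052, 0.2034]
ee_rot: [3.141, 0.02, -0.001]
force: [0.0, 0.1, -3.6]
width: 0.404
turn [0.04 0.03 0.04] shift now [0.0142 0.5074 0.0037] shift after turn [0.0145 0.5074 0.0034] len 0.508 pos [0.4423 0.2052 0.2034] t 15.625 F [ 0.   0.1 -3.6] w 0.404
```

```bash
python3 -m pendant '[[[0.0015,0.03,0],[0,0,0],0.03],[[0.0015,0.053,0],[0,0,0],0.03],[[0.0015,0.053,0],[0,0,0],0.03],[[0.0015,0.053,0],[0,0,0],0.03],[[0.0015,0.053,0],[0,0,0],0.03],[[0.0015,0.053,0],[0,0,0],0.03],[[0.0015,0.053,0],[0,0,0],0.03],[[0.0015,0.053,0],[0,0,0],0.03],[[0.001,0.053,0],[0,0,0],0.03],[[0.001,0.053,0],[0,0,0],0.03]]'
python3 -m pendant '[[[0,0,0],[0,0,0],0.03],[[0,0,0],[0,0,0],0.03],[[0,0,0],[0,0,0],0.03]]'
python3 - <<'E'
from pins import *
st=arm.observe();im,d=save('wrist','w7')
save('top','t7');save('scene','s7')
go(0.463,-0.302,0.2,np.radians(0.7))
P=cloud('wrist',d,st);z=P[...,2]
print('axis held?')
b=(z>.14)&(abs(P[...,1]+.302)<.03)&(P[...,0]<.6)&(P[...,0]>.48)&(z<.26)
q=P[b]
for lo in np.arange(.48,.58,.01):
    k=q[(q[:,0]>lo)&(q[:,0]<lo+.01)]
    if len(k)>20: print(lo.round(2),len(k),'y',np.percentile(k[:,1],[2,98]).round(4),'ztop',np.percentile(k[:,2],95).round(4))
P=cloud('top',np.load('pics/t7.npy'));z=P[...,2]
m=(z>.062)&(z<.1)&(abs(P[...,0]-.463)<.09)&(abs(P[...,1]+.301)<.08)
print(m.sum())
E
```

```text
clock: 16.88
position: [0.4624, -0.3026, 0.2028]
ee_rot: [-3.141, -0.024, 0.002]
force: [1.1, -0.5, -4.1]
width: 0.403
clock: 17.25
position: [0.4631, -0.2997, 0.2033]
ee_rot: [-3.141, -0.024, 0.001]
force: [0.4, 0.3, -3.6]
width: 0.402
turn [-0.01 -0.    0.13] shift now [-0.0003  0.0018  0.0037] shift after turn [-0.0003  0.0018  0.0037] len 0.004 pos [ 0.4633 -0.3002  0.2037] t 17.4 F [ 0.2  0.4 -3.5] w 0.403
axis held?
0.48 1442 y [-0.3193 -0.2851] ztop 0.2406
0.49 1538 y [-0.3192 -0.2851] ztop 0.2406
0.5 1678 y [-0.3191 -0.2848] ztop 0.2405
0.51 1774 y [-0.319  -0.2849] ztop 0.2406
0.52 1905 y [-0.319  -0.2847] ztop 0.2405
0.53 2563 y [-0.3241 -0.2788] ztop 0.2474
0.54 2294 y [-0.3241 -0.2789] ztop 0.2474
0.55 751 y [-0.3092 -0.2932] ztop 0.2305
1
```

View pics/w7.png

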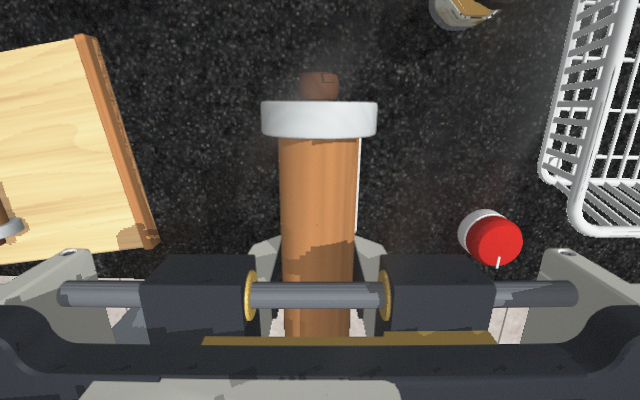

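View pics/s7.png

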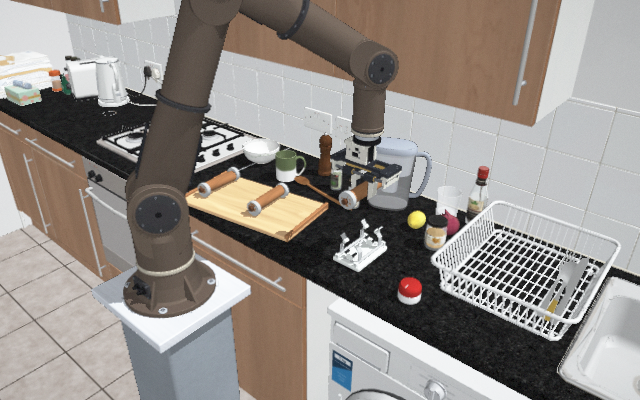

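```bash
python3 -m pendant '[[[0,0.0015,0.03],[0,0,0],0.03],[[0,0,0.05],[0,0,0],0.03],[[0,0,0.03],[0,0,0],0.03],[[0,0,0.005],[0,0,0],0.03],[[0,0,0],[0,0,0],0.03],[[0,0,0],[0,0,0],0.03]]' 60
python3 - <<'E'
from pins import *
save('scene','s8')
go(0.463,-0.3015,0.068,np.radians(0.7))
P=cloud('scene',np.load('pics/s8.npy'))
a=cv2.imread('pics/s8.png')[190:290,310:450];cv2.imwrite('pics/s8c.png',cv2.resize(a,None,fx=5,fy=5,interpolation=2))
E
```

```text
clock: 18.15
position: [0.4641, -0.3032, 0.0902]
ee_rot: [3.14, 0.02, 0.004]
force: [0.3, -0.8, -2.5]
width: 0.403
turn [ 0.08 -0.13  0.02] shift now [-0.0011 -0.0017  0.0221] shift after turn [-0.001  -0.0017  0.0221] len 0.022 pos [ 0.464  -0.3032  0.0901] t 18.2 F [ 0.   0.6 -2. ] w 0.403
```

View pics/s8c.png

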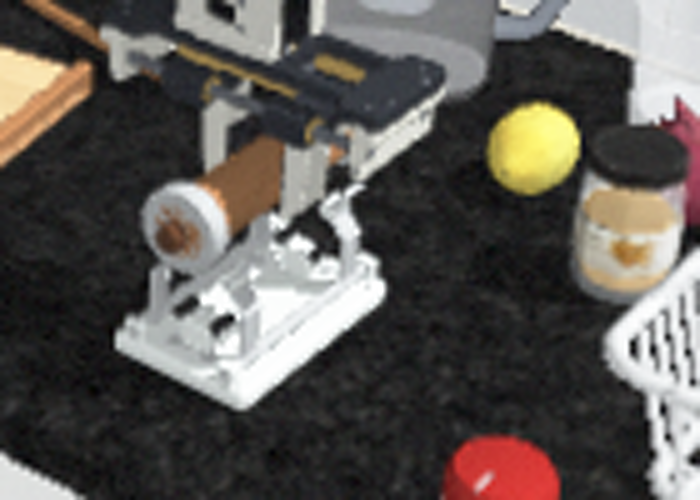

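```bash
python3 -m pendant '[[[0,-0.0012,0.006],[0,0,0],0.03],[[0,0,0.006],[0,0,0],0.03],[[0,0,0.006],[0,0,0],0.03],[[0,0,0.004],[0,0,0],0.03],[[0,0,0],[0,0,0],0.03]]' 60
python3 - <<'E'
from pins import *
go(0.463,-0.3015,0.036,np.radians(0.7))
E
```

```text
clock: 18.82
position: [0.4629, -0.3018, 0.0667]
ee_rot: [3.141, 0.02, -0.0]
force: [-2.2, 0.5, 2.0]
width: 0.402
turn [0.01 0.02 0.01] shift now [ 0.0001 -0.0003  0.0307] shift after turn [ 0.0001 -0.0003  0.0307] len 0.031 pos [ 0.4629 -0.3018  0.0667] t 18.825 F [-2.2  0.5  2. ] w 0.402
```

Contact is symmetric (y-force about 0.5 N). I'll press on.

```bash
python3 -m pendant '[[[0,0,0.005],[0,0,0],0.03],[[0,0,0.005],[0,0,0],0.03],[[0,0,0.005],[0,0,0],0.03],[[0,0,0],[0,0,0],0.03]]' 60
python3 - <<'E'
from pins import *
go(0.463,-0.3015,0.036,np.radians(0.7))
E
python3 -m pendant '[[[0,0,0.005],[0,0,0],0.03],[[0,0,0.005],[0,0,0],0.03],[[0,0,0.004],[0,0,0],0.03],[[0,0,0.002],[0,0,0],0.03],[[0,0,0],[0,0,0],0.03]]' 60
python3 - <<'E'
from pins import *
go(0.463,-0.3015,0.036,np.radians(0.7)); save('scene','s9')
a=cv2.imread('pics/s9.png')[190:290,310:450];cv2.imwrite('pics/s9c.png',cv2.resize(a,None,fx=5,fy=5,interpolation=2))
E
```

```text
clock: 19.32
position: [0.465, -0.302, 0.0524]
ee_rot: [3.14, 0.022, 0.005]
force: [3.3, -0.1, 3.7]
width: 0.404
turn [ 0.09 -0.2   0.09] shift now [-0.002  -0.0006  0.0164] shift after turn [-0.002  -0.0005  0.0164] len 0.017 pos [ 0.465  -0.302   0.0524] t 19.325 F [ 3.3 -0.1  3.7] w 0.404
clock: 19.95
position: [0.4621, -0.3017, 0.0354]
ee_rot: [-3.141, -0.018, 0.002]
force: [-2.3, -0.4, 0.5]
width: 0.401
turn [-0.02  0.09 -0.03] shift now [ 0.0009 -0.0002 -0.0006] shift after turn [ 0.0009 -0.0002 -0.0006] len 0.001 pos [ 0.4621 -0.3017  0.0354] t 19.95 F [-2.3 -0.4  0.5] w 0.401
```

View pics/s9c.png

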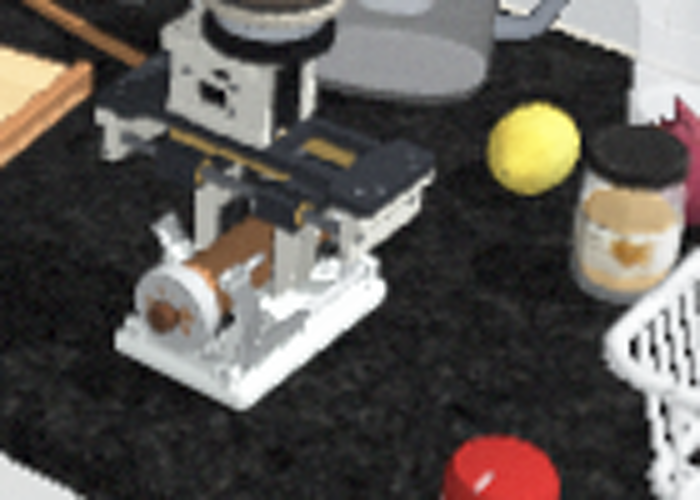

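```bash
python3 -m pendant '[[[0,0,0.0025],[0,0,0],0.03],[[0,0,0],[0,0,0],0.03],[[0,0,0],[0,0,0],0.03]]' 60
python3 - <<'E'
from h import *
go(0.463,-0.3015,0.036,np.radians(0.7))
E
python3 -m pendant '[[[0,0,-0.001],[0,0,0],0.06],[[0,0,0],[0,0,0],0.06],[[0,0,0],[0,0,0],0.06],[[0,0,-0.02],[0,0,0],0.06],[[0,0,-0.04],[0,0,0],0.06],[[0,0,-0.05],[0,0,0],0.06],[[0,0,-0.05],[0,0,0],0.06],[[0,0,-0.03],[0,0,0],0.06],[[0,0,0],[0,0,0],0.06],[[0,0,0],[0,0,0],0.06]]'
python3 - <<'E'
from pins import *
st=arm.observe();im,d=save('wrist','w10');save('scene','s10');save('top','t10')
P=cloud('wrist',d,st);z=P[...,2]
q=P[(z>.045)&(z<.085)&(abs(P[...,1]+.302)<.035)&(abs(P[...,0]-.463)<.12)]
for lo in np.arange(.36,.57,.01):
    k=q[(q[:,0]>lo)&(q[:,0]<lo+.01)]
    if len(k)>20: print(lo.round(2),len(k),'y',np.percentile(k[:,1],[2,98]).round(4),'ztop',np.percentile(k[:,2],95).round(4))
fit(P); fit(cloud('top',np.load('pics/t10.npy')))
a=cv2.imread('pics/s10.png')[190:290,310:450];cv2.imwrite('pics/s10c.png',cv2.resize(a,None,fx=5,fy=5,interpolation=2))
E
```

```text
clock: 20.38
position: [0.4622, -0.3018, 0.035]
ee_rot: [3.141, 0.019, -0.001]
force: [-10.7, 3.5, 27.8]
width: 0.399
turn [ 0.03  0.04 -0.01] shift now [ 0.0008 -0.0003 -0.001 ] shift after turn [ 0.0008 -0.0003 -0.001 ] len 0.001 pos [ 0.4622 -0.3018  0.035 ] t 20.375 F [-10.7   3.5  27.8] w 0.399
clock: 21.62
position: [0.4626, -0.3012, 0.2231]
ee_rot: [-3.141, -0.02, 0.002]
force: [0.0, 0.1, -0.1]
width: 0.652
0.38 317 y [-0.329 -0.281] ztop 0.0799
0.39 447 y [-0.3288 -0.2816] ztop 0.0792
0.4 322 y [-0.3324 -0.2767] ztop 0.082
0.41 532 y [-0.3351 -0.2722] ztop 0.0833
0.42 400 y [-0.335 -0.273] ztop 0.0789
0.43 276 y [-0.3225 -0.2865] ztop 0.073
0.44 285 y [-0.3225 -0.2865] ztop 0.073
0.45 286 y [-0.3222 -0.2865] ztop 0.0733
0.46 299 y [-0.3219 -0.2865] ztop 0.0731
0.47 298 y [-0.3216 -0.2866] ztop 0.073
0.48 316 y [-0.3225 -0.2866] ztop 0.0728
0.49 317 y [-0.3221 -0.2866] ztop 0.0728
0.5 457 y [-0.3314 -0.2759] ztop 0.0821
0.51 609 y [-0.3322 -0.2751] ztop 0.083
0.52 410 y [-0.3319 -0.2784] ztop 0.0752
0.53 485 y [-0.3278 -0.2795] ztop 0.08
0.54 325 y [-0.3276 -0.2797] ztop 0.0799
0.55 107 y [-0.3112 -0.2957] ztop 0.0635
c [0.4206 0.0681] yaw 1.7 sz [0.027 0.086] ridge [None, np.float64(54.8), np.float64(63.4), np.float64(55.2), np.float64(49.2), None] 939
c [0.4754 0.0969] yaw 6.1 sz [0.186 0.051] ridge [np.float64(68.0), np.float64(64.2), np.float64(64.9), np.float64(64.9), np.float64(64.7), np.float64(67.0)] 754
c [0.4478 0.3158] yaw 5.6 sz [0.186 0.053] ridge [np.float64(69.1), np.float64(64.7), np.float64(62.3), np.float64(61.9), np.float64(59.9), np.float64(67.1)] 729
```

View pics/w10.png

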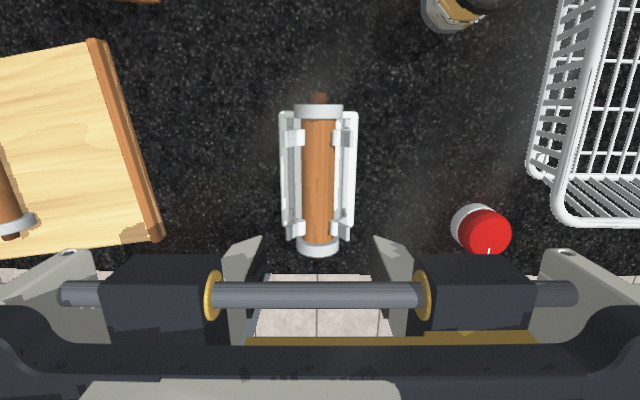

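View pics/s10c.png

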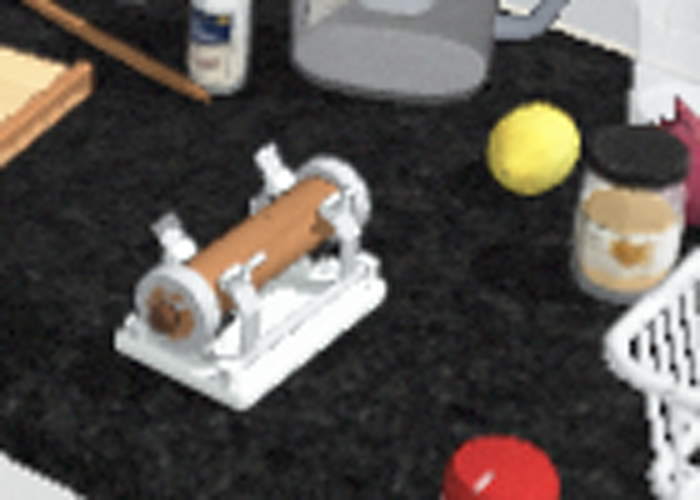

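View pics/t10.png

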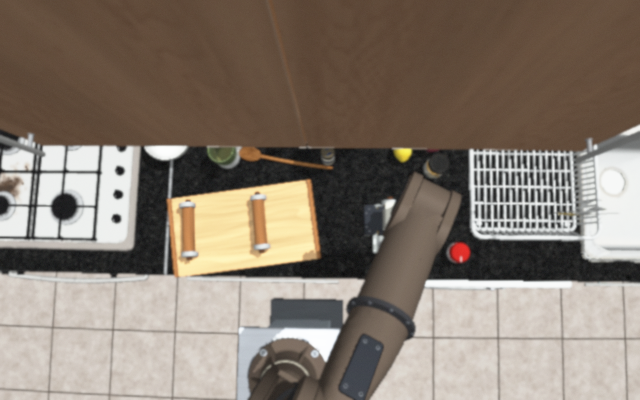

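```bash
python3 -c "
from cell import arm
print(arm.sign_off(), arm.observe()['clock'])"
```

```text
the job is handed in; nothing more can be done
the job is handed in; nothing more can be done
```

The true pin is seated in the clip holder and the job is handed in. The last clock reading before hand-in was about 22 s of the 67 s allowed.

**Finding the true pin:** I rolled each pin about 50 mm along the board and measured its height with the wrist camera.

| Pin | After rolling | Verdict |
|---|---|---|
| Left | See-sawed by 4.3 mm over the 90 mm measured along the barrel | bad |
| Middle | Stayed level within 0.3 mm over 48 mm of travel (about 106° if it did not slip) | true |
| Right | Rose about 3.7 mm | bad |

**Seating it:** I pressed the middle pin into the clip. An extra push at the bottom met a firm 28 N before I let go.

**Last checks:**
- The barrel top is at 73 mm, so the axis is at about 54 mm, which is the seat height.
- The pin is aligned with the clip, with its rings outside the jaws. I judged that the jaws had closed from the pictures and the seated height, without measuring their angle.
- Both bad pins are lying on the board.
- The timer and the jars are standing where they were, judged by eye.
- The arm was clear of everything when I handed in.

**Not confirmed or in disagreement:**
- My first grip was about 5 mm too high, so I released the pin and gripped it again.
- The top and wrist cameras disagreed by about 3 mm on where the clip lay sideways. I aimed between the two, and the pin went in without side load.
- The middle pin's roll angle comes only from its travel. I did not observe the rotation directly.

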